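Level the sprung capping tray of a large-format printer

TASK

Level the capping tray: lay the spirit level flat on the tray's bare strip, pointing from the hinge to the knob end, and press it down so that the sprung tray sits firmly on its levelling foot, because the bubble reads true only then. Turn the knurled knob of the levelling foot until, with the tray pressed down through the level, the bubble stands in the middle between the two lines. Finish while still holding: fingertips pressing the level down, not touching tray or knob, tray on its foot and bubble centred; leave the other things on the bench where they are.

Things in the scene. Friction and masses are not known exactly. Their poses are not given: they have to be found in the camera images.
- station: Capping station, fixed to the bench: steel base 230 x 180 x 5 mm with two cheeks that carry the tray's hinge. Origin: centre of its underside; x along the hinge, y from the hinge side to the knob side, z up. Hinge line at y = -65 mm, 45 mm above the bench. A stop pad stands on it below the foot.
- tray: Aluminium tray 200 x 120 x 6 mm. Origin: middle of the hinge line; x along the hinge, y to the knob end (plate from 2 to 122 mm), z normal to it, upper face at z = 6 mm. Swings about x: springs lift the knob end to a stop 2.6 degrees above level; 2 to 3 N down on the level's middle seat it on its foot, where it stops. Two caps (to z = 12 mm) at x -94 to -3 mm; x 0 to 100 mm is the bare strip.
- tray_strip (a point): Point on the upper face in the middle of the tray's bare strip, at (50, 62, 6) mm in the tray's frame; axes as tray. The level's middle belongs here, within 35 mm along x and 20 mm along y, its length along the tray's y (either way round).
- foot: Levelling foot: upright screw through an ear of the tray at tray (-55, 125) mm, with a swivel pad of 20 mm diameter below that lands on the station's stop pad. Origin on the screw axis, at the height of the tray's underside; z up. The knob raises and lowers it, 5 mm a turn.
- knob_grip (a point): Middle (on the axis, half-way up) of the round knurled black knob on the foot: 38 mm in diameter, 24 mm high, 80 to 92 mm above the bench, 15 mm or more clear of the tray. z up; x turns with it. Clockwise from above lifts the knob end of the seated tray, counter-clockwise lowers it: 4.5 mm of bubble per radian. Starts 0.8 to 3.2 rad off. Turns easily (0.07 N m), stays where left.
- level: Small spirit level: aluminium bar 120 x 22 x 36 mm, 0.17 to 0.27 kg, upright on the bench at first. Origin: centre of its underside; x along its length, z up. Flat top: in the middle a clear window 64 mm long over a yellowish vial with two black lines 21 mm apart, then plain metal shoulders 32 to 60 mm from the middle, where it can be pressed.
- level_mid (a point): Centre of the spirit level, 18 mm above its underside; axes as level.
- bubble (a joint): Position (m) of the pale bubble, 16 mm long, along the vial towards the level's own +x; 0 is midway between the lines. It floats to the higher end, 12 mm per degree of slope, at most 20 mm (vial's end), and takes about 1 s to settle.
There are look-alikes about, which are no part of the job. Of the things that look like the level, take the one that is farthest from the robot's base at the start.

How it is judged:
By the outcome, as a careful person would: the job done as asked, in the order asked, and still so for the second after the job is handed in, while the arm keeps its last pose, push and grip.
It also fails if it takes over 72 s, if anything falls off the work surface, if the arm or the gripper's body presses on something with over 40 N, if the wrist force passes 120 N, or if a joint passes its speed limit or range.

ROBOT

A 7-joint arm with a two-finger parallel gripper is mounted at the origin on the work surface. World frame = base frame: x ahead of the robot, y to its left, z up, the work surface at z = 0. Lengths are in m, angles in rad, forces in N, time in s.
With the tool pointing down it reaches from about 0.4 to 0.85 m from the base axis. Payload 10.4 kg.
Tool frame: the origin (TCP) lies midway between the tips of the shut fingers; the grasp point (between the pads) lies 19 mm behind it (manip.hold_point_z is the distance from the TCP to the grasp point, in m); z points along the fingers, y is the line along which they close (so a half turn about z gives the same grasp; the last joint's range is limited). The gripper opens to 85 mm and grips with 20 to 120 N. Pads are 22 mm wide; open, the fingers measure 114 mm over their backs; the gripper's body (76 mm by 85 mm) begins 54 mm behind the grasp point. The pads swing forward as they close: fully open they stand 13 mm farther back than shut.
Start: joints at [1.264, 0.332, -0.065, 1.46, 0.022, 1.35, -0.088], TCP at [0.175, -0.6, 0.231] pointing down, gripper open.
Joint ranges: [-2.6, 2.6], [-0.5, 2.12], [-1.47, 1.34], [0.16, 2.42], [-1.27, 4.41], [0.06, 2.06], [-2.6, 2.6]. Speed limits (rad/s): [2.22, 2.22, 2.79, 2.79, 3.14, 3.14, 3.14].

INTERFACE

Orientations are given as a unit quaternion [x, y, z, w].
In Python, from workcell import manip, eyes, job gives the robot as it stands.
- The arm moves only by the shell command python3 -m crank 'ROWS' [FORCE]. ROWS is JSON, a list that holds one entry, the list of rows, each a list of 7 numbers: the finger opening in cm, from 0 to 8.54, then the shift along the world's x, y, z in cm, then the turn, a rotation vector about the world's x, y, z in degrees. In form: [[[hand, x, y, z, ax, ay, az], ...]]. A call has 1 to 20 rows; each row shifts and turns the commanded pose from where the row before left it; what a row does not reach is not made up. A row lasts 1/8 s, in which the tool goes at most 62.5 mm and 10.7 degrees, less where a joint would pass 70% of its speed; a pose out of reach is approached as far as the arm can. A call with a gripper value outside its range is refused whole. The fingers move at their own pace and stop on an object; FORCE is the grip in N (left out, the last holds). Time passes only in rows, so rows that do not move let the fingers close. It gives the time, the measured TCP pose, the force, the opening and the grip force at its end, in the units of the state.
- manip.get_obs(): the state, without advancing time (a new reading comes with each control period).
- eyes.camera(name): name is "scene" or "side" or "wrist"; returns (picture, depth): 420x560x3 uint8, red, green, blue; 420x560 float32, m along the optical axis (not along the pixel's ray), 0 where there is no reading.
- eyes.camera_params(name): a dict with "fx", "fy", "cx", "cy" (pixels), "world_from_camera" (4x4, takes a point from camera to world coordinates); the wrist camera has in their place "hand_eye" (4x4, takes a point from camera to tool coordinates, whose origin is the TCP and whose axes are the flange's). Camera axes: x right, y down, z forward; pixel columns grow to the right and rows downward; lengths in m; the calibration is good to about 2 mm. A picture is of the moment at which its call begins: read the wrist's pose just before it. camera_params takes no time and is no camera call.
- job.hand_in(): hands the job in; it is judged then, once.
The state is a dict: "clock": time; "joint_pos": joint angles; "joint_velocities": joint speeds; "tau": joint torques, N m; "position": TCP position; "ee_rot": TCP orientation; "ft_force": force on the tool from outside, world axes, zero at the start; "torque": the same for the moment, N m; "grip_width": opening from 0.0 (shut) to 1.0 (fully open); "grasp_force": force on a finger pad.
Only numpy, scipy, OpenCV 4.12 (cv2) and the standard library are available. Lean on these libraries where they do the work, as an engineer would, in place of code of your own. Each camera call takes 0.05 s, during which the arm holds its last target. There are 200 camera calls.

## Working session

There is one attempt and no reset: what is moved stays moved. The work goes in short steps, Python scripts to look and compute and a shell command to move; the robot and the scene stay as the last step left them, time stands still between calls to the robot, and variables do not carry over. Pictures are saved under pics/ and viewed, at most 10 in all, crops included, and the job is handed in when it is done.

```bash
ls; mkdir -p pics; python3 - <<'E'
from workcell import manip, eyes, job
import cv2,numpy as np
for n in ("scene","side"):
    p,d=eyes.camera(n); cv2.imwrite(f"pics/{n}0.png",p[:,:,::-1]); np.savez(f"{n}0.npz",p=p,d=d)
    c=eyes.camera_params(n); print(n,c["fx"],c["cx"],c["cy"]); print(np.round(c["world_from_camera"],3))
o=manip.get_obs(); print(o["clock"],o["position"],o["ee_rot"],manip.hold_point_z)
print(eyes.camera_params("wrist"))
E
```

```text
pics
scene 402.48739268624956 279.5737347599648 207.6510189732577
[[ 0.332  0.727 -0.602  0.898]
 [ 0.943 -0.259  0.207 -0.207]
 [-0.005 -0.636 -0.772  0.599]
 [ 0.     0.     0.     1.   ]]
side 485.7841198197736 283.86738484163743 203.052882540415
[[ 0.896 -0.336  0.289  0.218]
 [-0.443 -0.695  0.567 -0.556]
 [ 0.011 -0.636 -0.771  0.746]
 [ 0.     0.     0.     1.   ]]
0.1 [ 0.1749154  -0.59967502  0.23059918] [ 9.89944966e-01  1.41451596e-01 -1.20893605e-04 -6.29681437e-04] 0.0187
{'fx': 300.13054277256816, 'fy': 300.13054277256816, 'cx': 274.40767785743833, 'cy': 212.41312851837765, 'hand_eye': array([[ 5.99908234e-04, -9.54469993e-01, -2.98306341e-01,
         7.57122202e-02],
       [ 9.99999766e-01,  6.70455571e-04, -1.34162853e-04,
         7.65470090e-04],
       [ 3.28055565e-04, -2.98306191e-01,  9.54470172e-01,
        -1.42761965e-01],
       [ 0.00000000e+00,  0.00000000e+00,  0.00000000e+00,
         1.00000000e+00]])}
```

View pics/scene0.png

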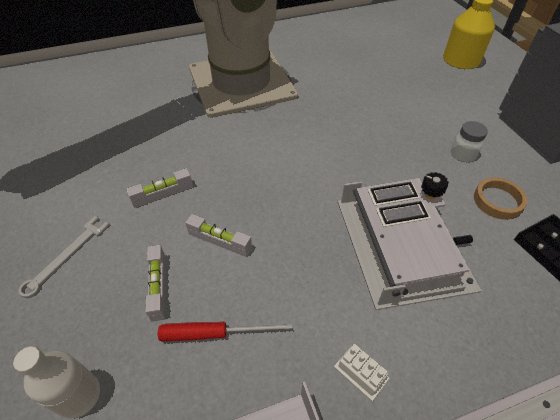

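View pics/side0.png

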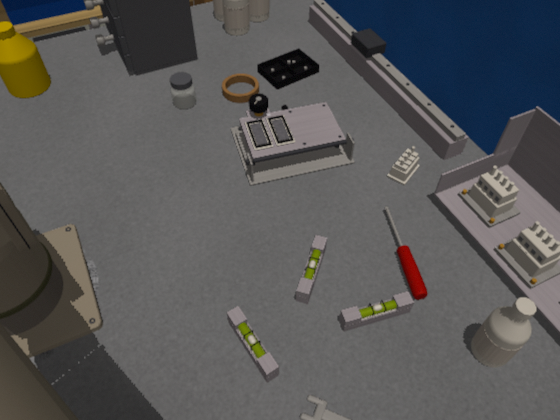

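The scene view shows three levels at about (160,188), (218,235) and (155,282), with the station at about (405,235) and the knob at (434,185). There is also a small black lever at (463,240). The side view shows the same items.

```bash
cat > h.py <<'E'
import numpy as np,cv2
from workcell import manip,eyes
from scipy.spatial.transform import Rotation as R
def T(n,o=None):
    c=eyes.camera_params(n)
    if n!="wrist": return c,np.array(c["world_from_camera"])
    M=np.eye(4);M[:3,:3]=R.from_quat(o["ee_rot"]).as_matrix();M[:3,3]=o["position"]
    return c,M@c["hand_eye"]
def cloud(d,c,M):
    v,u=np.mgrid[:420,:560]
    P=np.stack([(u-c["cx"])/c["fx"]*d,(v-c["cy"])/c["fy"]*d,d],-1)
    return P@M[:3,:3].T+M[:3,3]
def rect(P):
    (a,b,ang)=cv2.minAreaRect((P[:,:2]*1000).astype(np.float32)); return np.round(a,1),np.round(b,1),round(ang,1)
def ray(u,v,z,c,M):
    r=M[:3,:3]@np.array([(u-c["cx"])/c["fx"],(v-c["cy"])/c["fy"],1]); t=M[:3,3]; return t+r*(z-t[2])/r[2]
E
python3 - <<'E'
from h import *
for n in ("scene","side"):
    z=np.load(n+"0.npz");c,M=T(n);W=cloud(z["d"],c,M);ok=z["d"]>0
    m=((W[...,2]>.028)&(W[...,2]<.044)&ok).astype(np.uint8)
    k,l,s,ce=cv2.connectedComponentsWithStats(m)
    print(n)
    for i in range(1,k):
        if s[i,4]>150: P=W[l==i]; print(np.round(ce[i]),s[i,4],rect(P),np.round(np.median(P[:,2]),4),"dist",np.hypot(*rect(P)[0]))
    # tray, knob
    m=((W[...,2]>.047)&(W[...,2]<.066)&ok).astype(np.uint8)
    k,l,s,ce=cv2.connectedComponentsWithStats(m)
    for i in range(1,k):
        if s[i,4]>400: P=W[l==i]; print("T",np.round(ce[i]),s[i,4],rect(P),np.round(np.percentile(P[:,2],[5,50,95]),4))
    u,v=(434,184) if n=="scene" else (259,103)
    p=z["p"][v-25:v+25,u-25:u+25].max(2)<60; w=W[v-25:v+25,u-25:u+25]
    q=w[p&(w[...,2]>.075)&(w[...,2]<.12)]; print("knob",len(q),np.round(q.min(0),4),np.round(q.max(0),4),np.median(q,0))
    t=q[q[:,2]>np.percentile(q[:,2],60)]; print(cv2.minEnclosingCircle((t[:,:2]*1000).astype(np.float32)),t[:,2].mean())
E
```

```text
scene
[463.  54.] 234 (array([120.7, 579.1]), array([98.3, 44.2]), 44.7) 0.0359 dist 591.5448419181762
[242.  83.] 326 (array([ 43.1, -10.3]), array([145.5,  65.1]), 76.5) 0.0362 dist 44.313654780439855
[531. 127.] 517 (array([420.6, 531.5]), array([180.3,   9.3]), 0.2) 0.036 dist 677.7880273359806
[466. 147.] 208 (array([429.3, 366.8]), array([55. , 35.3]), 38.6) 0.0368 dist 564.6598356532896
[158. 184.] 555 (array([ 319.5, -253.2]), array([ 25.1, 120. ]), 8.1) 0.0353 dist 407.66467838163265
[218. 231.] 682 (array([ 468.8, -173.6]), array([120.8,  24.2]), 46.4) 0.0358 dist 499.91039197040107
[154. 280.] 843 (array([ 525.4, -292.1]), array([ 22.6, 120.2]), 80.9) 0.0359 dist 601.1385613982852
[364. 368.] 980 (array([761.7, -39.1]), array([60. , 34.1]), 27.0) 0.0393 dist 762.7028910394926
[ 81. 398.] 302 (array([ 671.6, -411.5]), array([27.1, 60. ]), 38.8) 0.0365 dist 787.6412952607297
T [241.  76.] 409 (array([42.5, -9.1]), array([146.6,  67.5]), 77.8) [0.0483 0.0569 0.0651]
T [533. 117.] 579 (array([416.3, 529.8]), array([ 10.3, 173.5]), 88.3) [0.048  0.0562 0.065 ]
T [408. 232.] 788
[... 1667 characters left out ...]
8.4]), array([ 56.4, 621.9]), 0.3) [0.048  0.0596 0.0649]
T [154.  48.] 555 (array([378.4, 571.6]), array([124.5, 250.6]), 47.0) [0.048  0.0569 0.0651]
T [290. 131.] 4131 (array([583.2, 136.4]), array([149.1, 201.3]), 80.2) [0.049  0.0542 0.0594]
T [508. 172.] 894 (array([ 886.1, -154.1]), array([107.8, 227.8]), 56.4) [0.048  0.0569 0.0651]
T [529. 258.] 409 (array([ 798. , -341.5]), array([39.8, 79. ]), 34.0) [0.0486 0.0579 0.0655]
T [ 32. 302.] 558 (array([ 40.1, -43. ]), array([122.9,  34.3]), 43.9) [0.0478 0.0567 0.0647]
knob 277 [0.5172 0.1773 0.0751] [0.5583 0.2202 0.0994] [0.53372605 0.18900604 0.09401153]
((537.5675048828125, 198.7104949951172), 19.94537353515625) 0.09656602425760483
```

```bash
python3 -m crank '[[[8.5,3.5,3.07,0,0,0,-2.54],[8.5,3.5,3.07,0,0,0,-2.54],[8.5,3.5,3.07,0,0,0,-2.54],[8.5,3.5,3.07,0,0,0,-2.54],[8.5,3.5,3.07,0,0,0,-2.54],[8.5,3.5,3.07,-1,0,0,-2.54],[8.5,3.5,3.07,-2,0,0,-2.54],[8.5,3.5,3.07,-2,0,0,-2.54],[8.5,3.5,3.07,-2,0,0,-2.54],[8.5,3.5,3.07,-2,0,0,-2.54],[8.5,0,0,0,0,0,0],[8.5,0,0,0,0,0,0]]]' 40
python3 - <<'E'
from h import *
o=manip.get_obs();c,M=T("wrist",o);p,d=eyes.camera("wrist");cv2.imwrite("pics/w1.png",p[:,:,::-1])
W=cloud(d,c,M);m=((W[...,2]>.028)&(W[...,2]<.044)&(d>0)).astype(np.uint8)
k,l,s,ce=cv2.connectedComponentsWithStats(m)
for i in range(1,k):
    if s[i,4]>400: print(ce[i],rect(W[l==i]),np.median(W[l==i][:,2]))
x=R.from_quat(o["ee_rot"]).as_matrix()[:,0];print(o["clock"],o["position"],"yaw",np.degrees(np.arctan2(x[1],x[0])),o["joint_pos"])
E
```

```text
clock: 1.6
position: [0.5246, -0.2934, 0.1411]
ee_rot: [0.997, -0.08, -0.0, 0.0]
ft_force: [0.3, -0.2, 0.3]
grip_width: 0.993
grasp_force: 0.0
[393.25660964  34.27682737] (array([ 642.7, -406.1]), array([52.7, 15.5]), 40.6) 0.036448657174427496
[273.27601156 203.23663295] (array([ 524.9, -293.2]), array([ 21.7, 119.6]), 81.0) 0.03564651111475868
[123.54454621 262.632806  ] (array([ 491.1, -152.6]), array([56.4, 23. ]), 46.9) 0.03543953151045515
[201.38365651 307.61772853] (array([ 438.3, -206.5]), array([32.6, 22.9]), 44.4) 0.03610860037457156
1.6 [ 0.52455447 -0.29341629  0.14107144] yaw -9.125099563569488 [ 0.664594    0.36038988 -0.28480934  1.62729033  0.10834642  1.17014217
 -1.37533814]
```

```bash
python3 -m crank '[[[8.5,0,0,-4.5,0,0,0],[8.5,0,0,-4.5,0,0,0],[8.5,0,0,-2.5,0,0,0],[8.5,0,0,-1.4,0,0,0],[1.5,0,0,0,0,0,0],[1.5,0,0,0,0,0,0],[1.5,0,0,0,0,0,0],[1.5,0,0,0,0,0,0],[1.5,0,0,0,0,0,0],[1.5,0,0,0,0,0,0],[1.5,0,0,0,0,0,0]]]' 40
```

```text
clock: 3.02
position: [0.5257, -0.2934, 0.0134]
ee_rot: [0.997, -0.08, 0.001, 0.0]
ft_force: [-1.5, -0.1, 6.9]
grip_width: 0.253
grasp_force: 41.0
```

```bash
python3 -m crank '[[[1.5,0,0,4,0,0,0],[1.5,0,0,5,0,0,0],[1.5,0,0,4,0,0,0],[1.5,1.06,4.13,0,0,0,8.96],[1.5,1.06,4.13,0,0,0,8.96],[1.5,1.06,4.13,0,0,0,8.96],[1.5,1.06,4.13,0,0,0,8.96],[1.5,1.06,4.13,0,0,0,8.96],[1.5,1.06,4.13,0,0,0,8.96],[1.5,1.06,4.13,0,0,0,8.96],[1.5,1.06,4.13,0,0,0,8.96],[1.5,1.06,4.13,0,0,0,8.96],[1.5,1.06,4.13,0,0,0,8.96],[1.5,0,0,0,0,0,0],[1.5,0,0,0,0,0,0]]]' 40
python3 - <<'E'
from h import *
o=manip.get_obs();c,M=T("wrist",o);p,d=eyes.camera("wrist");cv2.imwrite("pics/w2.png",p[:,:,::-1])
x=R.from_quat(o["ee_rot"]).as_matrix()[:,0];print(o["clock"],o["position"],"yaw",np.degrees(np.arctan2(x[1],x[0])),o["joint_pos"])
# tray frame refit from scene 0: project onto axes
for n in ("scene","side"):
    z=np.load(n+"0.npz");c,M=T(n);W=cloud(z["d"],c,M);ok=z["d"]>0
    m=(W[...,2]>.0485)&(W[...,2]<.0595)&ok&(np.hypot(W[...,0]-.585,W[...,1]-.13)<.17)
    a=np.radians(-9.5);X=np.array([np.cos(a),np.sin(a)]);Y=np.array([-X[1],X[0]])
    q=(W[m][:,:2]-[.5726,.0666])
    for ang in (-11,-10,-9.5,-9,-8):
        a=np.radians(ang);X=np.array([np.cos(a),np.sin(a)]);Y=np.array([-X[1],X[0]])
        u=q@X*1000;v=q@Y*1000
        h,e=np.histogram(u,np.arange(-130,131,4));hy,ey=np.histogram(v,np.arange(-40,171,4))
        print(n,ang,np.percentile(u,[1,99]).round(1),np.percentile(v,[2,98]).round(1))
E
```

```text
clock: 4.9
position: [0.6308, 0.1194, 0.1419]
ee_rot: [0.764, 0.646, -0.001, 0.0]
ft_force: [-0.8, 0.5, -2.3]
grip_width: 0.252
grasp_force: 39.9
4.9 [0.63081834 0.11942233 0.1418885 ] yaw 80.41077123209048 [ 0.24210146  0.51937605 -0.68154744  1.49309756  0.33626756  1.249291
 -0.64914592]
scene -11 [-106.1  108.9] [ -0.4 125.1]
scene -10 [-106.2  109. ] [ -0.  124.5]
scene -9.5 [-106.2  109. ] [-1.000e-01  1.242e+02]
scene -9 [-106.3  109. ] [ -0.2 124. ]
scene -8 [-106.2  108.9] [ -1.  123.9]
side -11 [-107.3  104.6] [ -1.7 123.4]
side -10 [-107.5  104.7] [ -1.3 123. ]
side -9.5 [-107.5  104.6] [ -1.3 123.1]
side -9 [-107.5  104.5] [ -1.1 123.2]
side -8 [-107.4  104.5] [ -1.1 123.4]
```

View pics/w2.png

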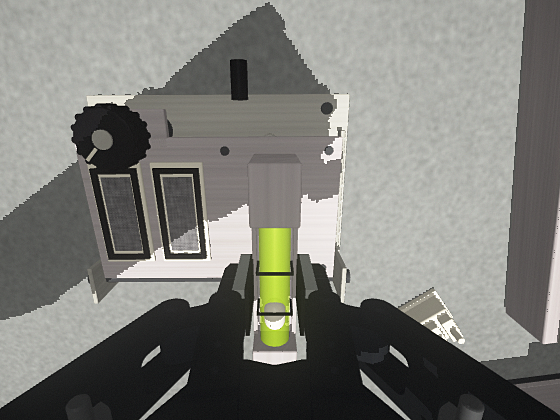

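The wrist view shows the level held over the strip, its sides parallel to the tray's. The vial lines are at rows 272 and 314. The knob is at (110,135), well clear.

```bash
python3 -m crank '[[[1.5,0,0,-3.5,0,0,0],[1.5,0,0,-2.5,0,0,0],[1.5,0,0,-0.6,0,0,0],[1.5,0,0,-0.3,0,0,0],[1.5,0,0,-0.3,0,0,0],[1.5,0,0,-0.2,0,0,0],[1.5,0,0,0,0,0,0],[1.5,0,0,0,0,0,0]]]' 40
python3 - <<'E'
from h import *
o=manip.get_obs();print(o["position"],o["ft_force"],o["torque"])
E
```

```text
clock: 5.95
position: [0.6315, 0.12, 0.0689]
ee_rot: [0.763, 0.646, 0.0, 0.0]
ft_force: [0.8, 0.2, -0.2]
grip_width: 0.247
grasp_force: 40.2
[0.6314714  0.12003256 0.0688752 ] [ 0.82264141  0.17968408 -0.21056348] [ 0.00800037 -0.26924613 -0.11068819]
```

```bash
python3 -m crank '[[[4.5,0,0,0,0,0,0],[4.5,0,0,0,0,0,0],[4.5,0,0,0,0,0,0],[4.5,0,0,3,0,0,0],[4.5,0,0,4,0,0,0],[0,0,0,4,0,0,0],[0,0,0,0,0,0,0],[0,0,0,0,0,0,0]]]' 40
python3 - <<'E'
from h import *
o=manip.get_obs();c,M=T("wrist",o);p,d=eyes.camera("wrist");cv2.imwrite("pics/w3.png",p[:,:,::-1])
W=cloud(d,c,M);m=((W[...,2]>.083)&(W[...,2]<.096)&(d>0)&(np.hypot(W[...,0]-.63,W[...,1]-.12)<.08)).astype(np.uint8)
k,l,s,ce=cv2.connectedComponentsWithStats(m)
for i in range(1,k):
    if s[i,4]>400: print(ce[i],s[i,4],rect(W[l==i]),np.median(W[l==i][:,2]))
m=(W[...,2]>.075)&(W[...,2]<.12)&(p.max(2)<70)&(np.hypot(W[...,0]-.54,W[...,1]-.2)<.035)
q=W[m];t=q[q[:,2]>np.percentile(q[:,2],50)];print("knob",cv2.minEnclosingCircle((t[:,:2]*1000).astype(np.float32)),np.percentile(q[:,2],[1,50,99]))
print(o["clock"],o["position"],o["ft_force"],o["grip_width"])
E
```

```text
clock: 6.95
position: [0.6308, 0.1198, 0.1778]
ee_rot: [0.763, 0.646, -0.0, -0.0]
ft_force: [0.4, -0.0, -0.9]
grip_width: -0.002
grasp_force: 0.0
[275.17788899 188.52547771] 2198 (array([632.9, 130.9]), array([93. , 21.9]), 79.9) 0.09026491468264358
knob ((539.4356689453125, 200.31146240234375), 19.344865798950195) [0.07629769 0.09656058 0.09875805]
6.95 [0.63076644 0.11983961 0.17780013] [ 0.35172637 -0.0234934  -0.90280303] -0.0016907629506238264
```

View pics/w3.png

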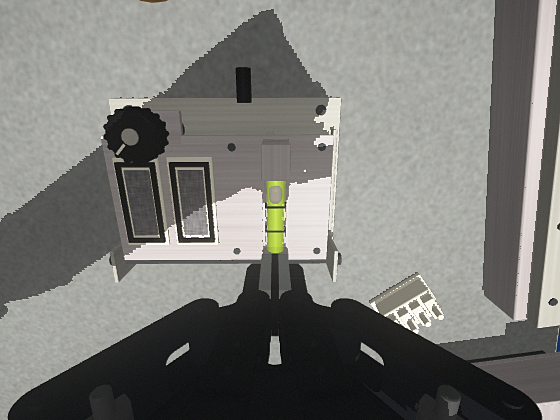

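The wrist view shows the level lying on the strip, with its bubble at (275,194), the raised knob end. Next I press with shut fingertips on the knob-side shoulder, tool turned 90° so the camera sees the vial.

```bash
python3 -m crank '[[[0,0.1,0.5,0,0,0,10],[0,0.1,0.5,0,0,0,10],[0,0.1,0.5,0,0,0,10],[0,0.1,0.5,-1,0,0,10],[0,0.1,0.5,-1,0,0,10],[0,0.1,0.5,-1,0,0,10],[0,0.1,0.5,-1,0,0,10],[0,0,0.5,-1,0,0,10],[0,0,0.5,-1,0,0,10],[0,0,0,-1,0,0,0],[0,0,0,-0.8,0,0,0],[0,0,0,-0.3,0,0,0],[0,0,0,-0.3,0,0,0],[0,0,0,-0.3,0,0,0],[0,0,0,-0.2,0,0,0],[0,0,0,-0.2,0,0,0],[0,0,0,0,0,0,0]]]'
python3 - <<'E'
from h import *
o=manip.get_obs();c,M=T("wrist",o);p,d=eyes.camera("wrist");cv2.imwrite("pics/w4.png",p[:,:,::-1])
x=R.from_quat(o["ee_rot"]).as_matrix()[:,0];print(o["position"],o["ft_force"],"yaw",np.degrees(np.arctan2(x[1],x[0])))
E
```

```text
clock: 9.12
position: [0.6384, 0.1655, 0.0887]
ee_rot: [0.083, 0.997, 0.0, 0.001]
ft_force: [-2.3, -0.7, 8.9]
grip_width: -0.002
grasp_force: 4.7
[0.63836942 0.16554366 0.08867921] [-2.28472656 -0.65000466  8.85738068] yaw 170.46358546281294
```

View pics/w4.png

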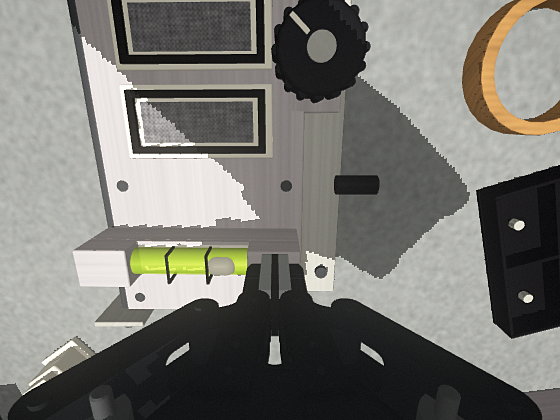

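The wrist view shows the tips on the knob-side shoulder. The vial lines are at columns ~170 and ~207, and the bubble is off towards the knob at ~222 (row 266). I'll let it settle, then measure.

```bash
cat > b.py <<'E'
from h import *
def measure(show=True):
    out=[]
    for _ in range(3):
        o=manip.get_obs();c,M=T("wrist",o);p,d=eyes.camera("wrist")
        hsv=cv2.cvtColor(p,cv2.COLOR_RGB2HSV); roi=(slice(225,300),slice(100,262))
        h,s,v=[hsv[roi][...,i].astype(int) for i in range(3)]
        green=((h>25)&(h<45)&(s>120)&(v>90)).astype(np.uint8)
        k,l,st,_c=cv2.connectedComponentsWithStats(green)
        ys,xs=np.nonzero(green);r0,r1=np.percentile(ys,[3,97]).astype(int);x0,x1=xs.min(),xs.max()
        mid=slice(int(r0+.25*(r1-r0)),int(r0+.75*(r1-r0))+1)
        V=v[mid,x0:x1+1];S=s[mid,x0:x1+1]
        dark=np.clip(120-V,0,None).sum(0).astype(float)
        cols=np.arange(x0,x1+1)+100
        pk=[]; n,lab=cv2.connectedComponents((dark>0).astype(np.uint8)[None,:])
        for i in range(1,n):
            m=lab[0]==i; pk.append((dark[m].sum(),(cols[m]*dark[m]).sum()/dark[m].sum()))
        pk=[x for x in pk if x0+106<x[1]<x1+94]
        L=sorted(x[1] for x in sorted(pk)[-2:])
        pale=(S<120)&(V>=110); yy,xx=np.nonzero(pale); b=(np.percentile(xx,2)+np.percentile(xx,98))/2+cols[0]
        row=(r0+r1)/2+225
        P=[ray(u,row,.082,c,M) for u in (L[0],L[1],b)]
        a=(P[1]-P[0])[:2];g=np.linalg.norm(a)*1000
        out.append((*L,b,len(xx),row,g,np.dot((P[2]-(P[0]+P[1])/2)[:2],a/np.linalg.norm(a))*21/np.linalg.norm(a)))
    for x in out: print(np.round(x,2))
    o=manip.get_obs();print("t",o["clock"],o["position"].round(4) if hasattr(o["position"],"round") else o["position"],np.round(o["ft_force"],1))
    cv2.imwrite("pics/last.png",cv2.resize(p[215:310,90:300][:,:,::-1],None,fx=3,fy=3,interpolation=cv2.INTER_CUBIC))
measure()
E
python3 -m crank '[[[0,0,0,0,0,0,0],[0,0,0,0,0,0,0],[0,0,0,0,0,0,0],[0,0,0,0,0,0,0],[0,0,0,0,0,0,0],[0,0,0,0,0,0,0],[0,0,0,0,0,0,0],[0,0,0,0,0,0,0],[0,0,0,0,0,0,0],[0,0,0,0,0,0,0],[0,0,0,0,0,0,0],[0,0,0,0,0,0,0]]]'; python3 b.py
```

```text
clock: 10.68
position: [0.6384, 0.1655, 0.0887]
ee_rot: [0.083, 0.997, 0.0, 0.001]
ft_force: [-2.7, -0.3, 9.8]
grip_width: -0.003
grasp_force: 4.7
[166.25 205.82 198.9  231.   260.5   21.7    6.83]
[166.25 205.82 197.91 228.   260.5   21.7    6.3 ]
[166.25 205.82 198.9  231.   260.5   21.7    6.83]
t 10.825 [0.6384 0.1655 0.0887] [-2.8  0.8  9.3]
```

View pics/last.png

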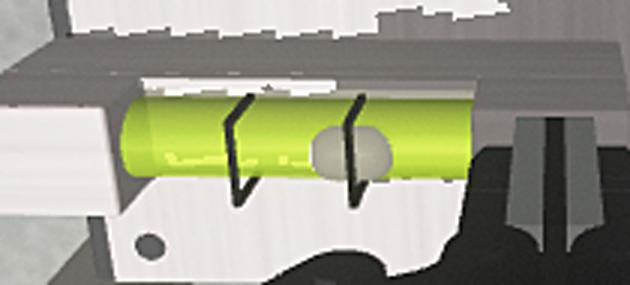

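The crop shows the bubble at columns 312–391 and the lines at about 234 and 350. That is about 10.8 mm towards the knob, so the knob needs about 2.4 rad (137°) counter-clockwise. My automatic value was thrown off by highlights and needs a fix.

```bash
sed -i 's/yy,xx=np.nonzero(pale)/pale=cv2.morphologyEx(((s<120)\&(v>=100)\&(np.arange(len(s))[:,None]>=r0+2)\&(np.arange(len(s))[:,None]<=r1-2))[:,x0:x1+1].astype(np.uint8),cv2.MORPH_OPEN,np.ones((4,3),np.uint8)); yy,xx=np.nonzero(pale)/' b.py
python3 -m crank '[[[0,0,0,2,0,0,0],[0,0,0,3.3,0,0,0],[7,-1,0.35,0,0,0,-10],[7,-1,0.35,0,0,0,-10],[7,-1,0.35,0,0,0,-10],[7,-1,0.35,0,0,0,-10],[7,-1,0.35,0,0,0,-10],[7,-1,0.35,0,0,0,-10],[7,-1,0.35,0,0,0,-10],[7,-1,0.35,0,0,0,-10],[7,-1,0.35,0,0,0,-10],[7,-0.9,0.35,0,0,0,-10],[7,0,0,0,0,0,0],[7,0,0,0,0,0,0]]]'
python3 - <<'E'
from h import *
o=manip.get_obs();x=R.from_quat(o["ee_rot"]).as_matrix()[:,0];print(o["clock"],o["position"],o["grip_width"],"yaw",np.degrees(np.arctan2(x[1],x[0])),o["joint_pos"][6])
c,M=T("wrist",o);p,d=eyes.camera("wrist");W=cloud(d,c,M)
q=W[(W[...,2]>.07)&(W[...,2]<.108)&(p.max(2)<70)&(np.hypot(W[...,0]-.54,W[...,1]-.2)<.03)&(d>0)];t=q[q[:,2]>np.percentile(q[:,2],40)]
print("knob",cv2.minEnclosingCircle((t[:,:2]*1000).astype(np.float32)),np.percentile(q[:,2],[1,50,99]))
E
```

```text
clock: 12.58
position: [0.5395, 0.1998, 0.1408]
ee_rot: [0.816, 0.578, 0.0, 0.0]
ft_force: [0.8, -0.2, -0.7]
grip_width: 0.818
grasp_force: 0.0
12.575 [0.53947908 0.19980378 0.14081932] 0.8184485117793721 yaw 70.6744809466239 -0.9666805144190204
knob ((538.972412109375, 200.5314483642578), 19.24835777282715) [0.07694074 0.09648771 0.09851854]
```

```bash
python3 -m crank '[[[7,0,0,-4,0,0,0],[7,0,0,-2.2,0,0,0],[7,0,0,-1,0,0,0],[2,0,0,0,0,0,0],[2,0,0,0,0,0,0],[2,0,0,0,0,0,0],[2,0,0,0,0,0,0],[2,0,0,0,0,0,0],[2,0,0,0,0,0,0]]]' 25
```

```text
clock: 13.75
position: [0.5389, 0.2007, 0.0687]
ee_rot: [0.817, 0.577, 0.0, -0.0]
ft_force: [-5.0, 3.6, 2.3]
grip_width: 0.435
grasp_force: 26.5
```

```bash
python3 -c "
from h import *
o=manip.get_obs();x=R.from_quat(o['ee_rot']).as_matrix()[:,0];print(np.degrees(np.arctan2(x[1],x[0])),o['torque'])
c,M=T('wrist',o);p,d=eyes.camera('wrist');cv2.imwrite('pics/w5.png',p[:,:,::-1])"
```

```text
70.50030571450206 [ 0.52133     0.7062895  -0.07762108]
```

View pics/w5.png

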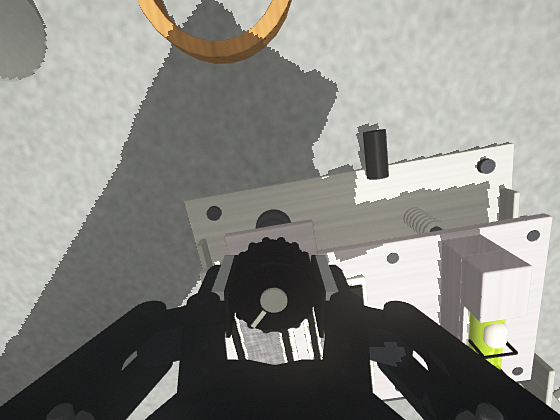

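The wrist view shows the knob squarely between the pads (axis at about (273,299)), with the tray and level clear. Now I turn it 137° counter-clockwise.

```bash
python3 -m crank '[[[2,0,0,0,0,0,10],[2,0,0,0,0,0,10],[2,0,0,0,0,0,10],[2,0,0,0,0,0,10],[2,0,0,0,0,0,10],[2,0,0,0,0,0,10],[2,0,0,0,0,0,10],[2,0,0,0,0,0,10],[2,0,0,0,0,0,10],[2,0,0,0,0,0,10],[2,0,0,0,0,0,10],[2,0,0,0,0,0,10],[2,0,0,0,0,0,10],[2,0,0,0,0,0,7],[2,0,0,0,0,0,0],[2,0,0,0,0,0,0]]]'
python3 -c "
from h import *
o=manip.get_obs();x=R.from_quat(o['ee_rot']).as_matrix()[:,0];print(np.degrees(np.arctan2(x[1],x[0])),o['torque'],o['joint_pos'][6])"
```

```text
clock: 15.8
position: [0.5391, 0.2017, 0.0688]
ee_rot: [-0.238, 0.971, 0.001, 0.001]
ft_force: [-2.1, 5.8, 1.1]
grip_width: 0.437
grasp_force: 26.5
-152.4764941672694 [1.46874363 0.51406206 0.06090766] 1.1614959905709332
```

```bash
python3 -m crank '[[[5.5,0,0,0,0,0,0],[5.5,0,0,0,0,0,0],[5.5,0,0,3.2,0,0,0],[5.5,0,0,4,0,0,0],[0,2,-0.7,0,0,0,-9],[0,2,-0.7,0,0,0,-9],[0,2,-0.7,0,0,0,-9],[0,2,-0.7,0,0,0,-10],[0,1.93,-0.8,0,0,0,0],[0,0,0,0,0,0,0],[0,0,0,-3,0,0,0],[0,0,0,-1.4,0,0,0],[0,0,0,-0.3,0,0,0],[0,0,0,-0.3,0,0,0],[0,0,0,-0.2,0,0,0],[0,0,0,-0.2,0,0,0],[0,0,0,-0.2,0,0,0],[0,0,0,0,0,0,0]]]'
python3 -m crank '[[[0,0,0,0,0,0,0],[0,0,0,0,0,0,0],[0,0,0,0,0,0,0],[0,0,0,0,0,0,0],[0,0,0,0,0,0,0],[0,0,0,0,0,0,0],[0,0,0,0,0,0,0],[0,0,0,0,0,0,0],[0,0,0,0,0,0,0],[0,0,0,0,0,0,0],[0,0,0,0,0,0,0],[0,0,0,0,0,0,0]]]'; python3 b.py
```

```text
clock: 18.05
position: [0.639, 0.1646, 0.0868]
ee_rot: [0.083, 0.997, 0.0, 0.001]
ft_force: [-5.7, -2.3, 17.2]
grip_width: -0.001
grasp_force: 8.7
clock: 19.55
position: [0.639, 0.1646, 0.0868]
ee_rot: [0.083, 0.997, 0.0, 0.001]
ft_force: [-5.4, -1.1, 17.2]
grip_width: 0.004
grasp_force: 8.6
[167.73 207.77 185.44 407.   260.5   21.69  -1.21]
[167.73 207.77 185.   408.   260.5   21.69  -1.44]
[167.73 207.77 185.   407.   260.5   21.69  -1.44]
t 19.7 [0.639  0.1646 0.0868] [-5.1 -1.2 17. ]
```

View pics/last.png

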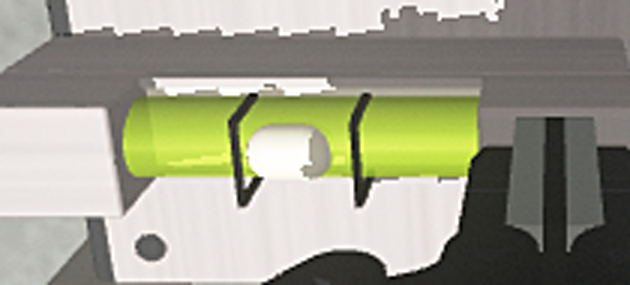

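The crop shows the bubble at columns 247–329 between lines at about 238 and 357, so about −1.5 mm. But the view is oblique and the line frame stands above the vial, so there is parallax. I'll lift, turn the tool 37° so the camera stands over the vial's mid-plane, and press again.

```bash
cat > b2.py <<'E'
from h import *
import sys
Z=.080; mid=np.array([.631,.120]); a=np.radians(80.2); Y=np.array([np.cos(a),np.sin(a)]); X=np.array([Y[1],-Y[0]])
o=manip.get_obs();c,M=T("wrist",o);p,d=eyes.camera("wrist")
print("cam along level mm",np.round(((M[:2,3]-mid)@Y)*1000,1))
Mi=np.linalg.inv(M);S=8  # px per mm; u along Y from -45, v along X from -20
src=[];dst=[]
for y,x in ((-45,-20),(45,-20),(45,20),(-45,20)):
    w=Mi@np.r_[mid+(y*Y+x*X)/1000,Z,1]; src.append([w[0]/w[2]*c["fx"]+c["cx"],w[1]/w[2]*c["fy"]+c["cy"]]); dst.append([(y+45)*S,(x+20)*S])
H=cv2.getPerspectiveTransform(np.float32(src),np.float32(dst))
im=cv2.warpPerspective(p[:,:,::-1],H,(90*S,40*S),flags=cv2.INTER_CUBIC)
cv2.imwrite("pics/"+sys.argv[1],im); print("t",o["clock"],np.round(o["position"],4),np.round(o["ft_force"],1))
E
python3 -m crank '[[[0,0,0,1,0,0,0],[0,0,0.2,0,0,0,10],[0,0,0,0,0,0,10],[0,0,0,0,0,0,10],[0,0,0,0,0,0,7],[0,0,0,-0.5,0,0,0],[0,0,0,-0.3,0,0,0],[0,0,0,-0.1,0,0,0],[0,0,0,0,0,0,0],[0,0,0,0,0,0,0],[0,0,0,0,0,0,0],[0,0,0,0,0,0,0],[0,0,0,0,0,0,0],[0,0,0,0,0,0,0],[0,0,0,0,0,0,0],[0,0,0,0,0,0,0],[0,0,0,0,0,0,0],[0,0,0,0,0,0,0],[0,0,0,0,0,0,0],[0,0,0,0,0,0,0]]]'; python3 b2.py r1.png
```

```text
clock: 22.2
position: [0.6386, 0.1662, 0.0869]
ee_rot: [-0.236, 0.972, -0.0, 0.001]
ft_force: [-4.8, -1.9, 13.9]
grip_width: -0.002
grasp_force: 6.8
cam along level mm 0.2
t 22.2 [0.6386 0.1662 0.0869] [-4.8 -1.9 13.9]
```

View pics/r1.png

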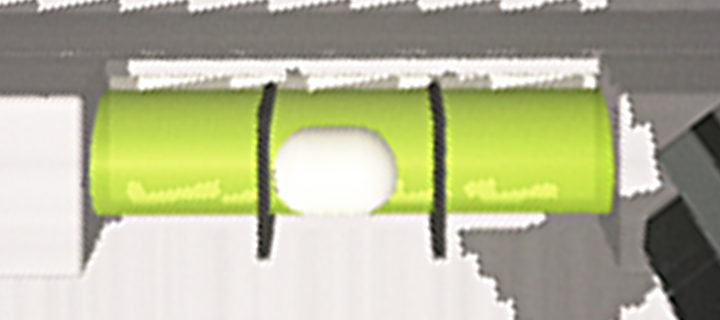

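In the rectified view, from right above the vial, the lines are at columns 264 and 438 and the bubble at 273–397, so −1.9 mm. The knob needs about 23° clockwise.

```bash
python3 -m crank '[[[0,0,0,2,0,0,0],[0,0,0,3.5,0,0,0],[5.5,-2.5,0.85,0,0,0,0],[5.5,-2.5,0.85,0,0,0,0],[5.5,-2.5,0.85,0,0,0,0],[5.5,-2.43,0.85,0,0,0,0],[5.5,0,0,0,0,0,0],[5.5,0,0,-4,0,0,0],[5.5,0,0,-2,0,0,0],[5.5,0,0,-1,0,0,0],[2,0,0,0,0,0,0],[2,0,0,0,0,0,0],[2,0,0,0,0,0,0],[2,0,0,0,0,0,0],[2,0,0,0,0,0,0]]]' 25
python3 -m crank '[[[2,0,0,0,0,0,-8],[2,0,0,0,0,0,-8],[2,0,0,0,0,0,-7],[2,0,0,0,0,0,0],[2,0,0,0,0,0,0]]]'
```

```text
clock: 24.12
position: [0.5388, 0.2006, 0.0707]
ee_rot: [-0.238, 0.971, 0.0, 0.0]
ft_force: [-4.0, 4.4, -0.4]
grip_width: 0.433
grasp_force: 26.1
clock: 24.75
position: [0.5388, 0.2007, 0.0705]
ee_rot: [-0.04, 0.999, 0.0, 0.0]
ft_force: [-2.8, 4.6, -3.3]
grip_width: 0.436
grasp_force: 27.0
```

```bash
python3 -m crank '[[[5.5,0,0,0,0,0,0],[5.5,0,0,0,0,0,0],[5.5,0,0,3,0,0,0],[5.5,0,0,4,0,0,0],[0,2.5,-0.85,0,0,0,8],[0,2.5,-0.85,0,0,0,8],[0,2.5,-0.85,0,0,0,7],[0,2.43,-0.85,0,0,0,0],[0,0,0,0,0,0,0],[0,0,0,-3,0,0,0],[0,0,0,-1.4,0,0,0],[0,0,0,-0.4,0,0,0],[0,0,0,-0.3,0,0,0],[0,0,0,-0.2,0,0,0],[0,0,0,-0.15,0,0,0],[0,0,0,0,0,0,0]]]'
python3 -m crank '[[[0,0,0,0,0,0,0],[0,0,0,0,0,0,0],[0,0,0,0,0,0,0],[0,0,0,0,0,0,0],[0,0,0,0,0,0,0],[0,0,0,0,0,0,0],[0,0,0,0,0,0,0],[0,0,0,0,0,0,0],[0,0,0,0,0,0,0],[0,0,0,0,0,0,0],[0,0,0,0,0,0,0],[0,0,0,0,0,0,0],[0,0,0,0,0,0,0],[0,0,0,0,0,0,0],[0,0,0,0,0,0,0]]]'; python3 b2.py r2.png
```

```text
clock: 26.75
position: [0.6388, 0.1665, 0.0874]
ee_rot: [-0.237, 0.971, 0.0, 0.001]
ft_force: [-2.0, -0.2, 8.2]
grip_width: 0.002
grasp_force: 4.2
clock: 28.62
position: [0.6388, 0.1666, 0.0874]
ee_rot: [-0.237, 0.971, 0.0, 0.001]
ft_force: [-1.7, 0.7, 8.9]
grip_width: 0.001
grasp_force: 4.2
cam along level mm 0.2
t 28.625 [0.6388 0.1666 0.0874] [-1.7  0.7  8.9]
```

View pics/r2.png

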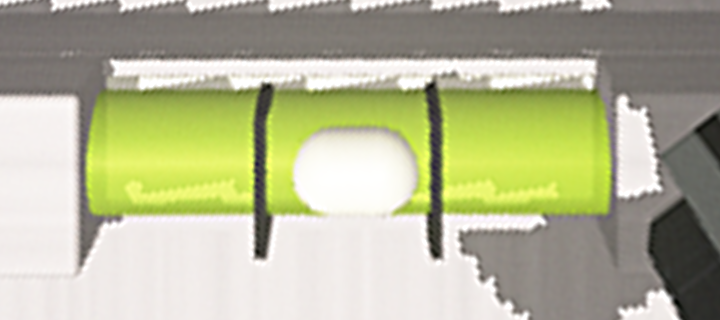

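In the rectified view the lines are at columns 261 and 435 and the bubble at 293–418, so about +0.9 mm. My picture allowance is used up, so I'll measure these rectified strips numerically, validate on r1 and r2, and press a little firmer.

```bash
cat > m.py <<'E'
import cv2,numpy as np,sys
for f in sys.argv[1:]:
    im=cv2.imread("pics/"+f)[145:190,110:600]; h,s,v=cv2.split(cv2.cvtColor(im,cv2.COLOR_BGR2HSV))
    b=np.nonzero(((s<90)&(v>110)).mean(0)>.5)[0]+110
    w=np.clip(110-v.astype(float),0,None).mean(0);w[w<20]=0;n,l=cv2.connectedComponents((w>0).astype(np.uint8)[None])
    L=[((np.arange(490)*w)[l[0]==i].sum()/w[l[0]==i].sum()+110) for i in range(1,n)]
    c=(b.min()+b.max())/2; print(f,np.round(L,1),b.min(),b.max(),"offset mm",round((c-sum(L)/2)*21/(L[-1]-L[0]),2) if len(L)==2 else "?")
E
python3 m.py r1.png r2.png
python3 -m crank '[[[0,0,0,-0.1,0,0,0],[0,0,0,0,0,0,0],[0,0,0,0,0,0,0],[0,0,0,0,0,0,0],[0,0,0,0,0,0,0],[0,0,0,0,0,0,0],[0,0,0,0,0,0,0],[0,0,0,0,0,0,0],[0,0,0,0,0,0,0],[0,0,0,0,0,0,0],[0,0,0,0,0,0,0],[0,0,0,0,0,0,0],[0,0,0,0,0,0,0],[0,0,0,0,0,0,0],[0,0,0,0,0,0,0]]]'; python3 b2.py r3.png; python3 m.py r3.png
```

```text
r1.png [262.4 438.5] 274 394 offset mm -1.96
r2.png [259.4 435.5] 294 416 offset mm 0.9
clock: 30.55
position: [0.6389, 0.1666, 0.0872]
ee_rot: [-0.237, 0.971, 0.0, 0.001]
ft_force: [-3.6, 0.2, 15.0]
grip_width: 0.001
grasp_force: 7.4
cam along level mm 0.3
t 30.55 [0.6389 0.1666 0.0872] [-3.6  0.2 15. ]
r3.png [259.8 435.9] 285 407 offset mm -0.22
```

```bash
python3 -m crank '[[[0,0,0,0,0,0,0],[0,0,0,0,0,0,0],[0,0,0,0,0,0,0],[0,0,0,0,0,0,0],[0,0,0,0,0,0,0],[0,0,0,0,0,0,0],[0,0,0,0,0,0,0],[0,0,0,0,0,0,0]]]'; python3 b2.py r4.png; python3 m.py r4.png
python3 - <<'E'
from h import *
o=manip.get_obs();c,M=T("wrist",o);p,d=eyes.camera("wrist");W=cloud(d,c,M)
m=(W[...,2]>.078)&(W[...,2]<.095)&(d>0)&(p.min(2)>90)&(np.hypot(W[...,0]-.631,W[...,1]-.12)<.075)
k,l,s,ce=cv2.connectedComponentsWithStats(m.astype(np.uint8))
for i in range(1,k):
    if s[i,4]>150: print(s[i,4],rect(W[l==i]),np.median(W[l==i][:,2]))
E
```

```text
clock: 31.6
position: [0.6389, 0.1666, 0.0872]
ee_rot: [-0.237, 0.971, 0.0, 0.001]
ft_force: [-3.8, -0.7, 14.2]
grip_width: 0.002
grasp_force: 7.4
cam along level mm 0.3
t 31.6 [0.6389 0.1666 0.0872] [-3.8 -0.7 14.2]
r4.png [259.8 436. ] 285 407 offset mm -0.23
3515 (array([625.1,  83.2]), array([48.6, 23.1]), 79.7) 0.08684266154396444
600 (array([632. , 118.4]), array([19.8, 12.5]), 81.4) 0.08539145903792564
951 (array([632.2, 159.8]), array([19.3, 34.2]), 32.2) 0.08665291631384187
```

The bubble is stable at −0.2 mm under a steady press of about 15 N, and the level lies along the tray at the strip's middle. I'm handing in.

```bash
python3 -c "
from workcell import job
print(job.hand_in())"
```

```text
the job is handed in; nothing more can be done
None
```

I handed the job in at about 32 s, with the fingertips still pressing the level onto the tray at about 15 N and the bubble steady 0.2 mm from centre; the reading depends on the push (it was +0.9 mm at about 9 N), and I don't know the verdict.

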